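# Tilt the dish brush out of its hooded tray and hold it over the sink

### The arm

A 7-joint arm with a two-finger parallel gripper is mounted at the origin on a cart in front of the work surface, level with it; the furniture and walls round the work are solid. World frame = base frame: x ahead of the robot, y to its left, z up, the work surface at z = 0. Lengths are in m, angles in degrees, forces in N, time in s.
With the tool pointing down it reaches from about 0.425 to 0.875 m from the base axis. Payload 4.7 kg.
Tool frame: the origin (TCP) lies at the very end of the fingers, on their centre line; the grasp point (between the pads) lies 19 mm behind it; z points along the fingers, y is the line along which they close (so a half turn about z gives the same grasp; the last joint's range is limited). The gripper opens to 87 mm and grips with 3 to 60 N. Pads are 19 mm wide; open, the fingers measure 117 mm over their backs; the gripper's body (75 mm by 190 mm) begins 51 mm behind the grasp point.
Start: joints at [75.292, 18.392, -4.016, 83.108, 1.295, 78.541, -3.26], TCP at [0.174, -0.626, 0.223] pointing down, gripper open.
Joint ranges: [-163.93, 163.93], [-17.29, 119.83], [-79.2, 71.16], [3.27, 140.29], [-89.18, 269.18], [5.43, 117.66], [-154.24, 154.24]. Speed limits (degrees/s): [147.25, 147.25, 180, 180, 180, 180, 180].

### API

Orientations are given as [roll, pitch, yaw] about the fixed x, y, z axes, in that order (R = Rz(yaw) Ry(pitch) Rx(roll)).
In Python, from cell import telemetry, cams, env gives the robot as it stands.
- The arm moves only by the tool arm_command, never from a script. Its argument "series" is text: rows parted by semicolons, each of 5 numbers parted by spaces: the shift along the tool's x, y, z in mm, then the turn about the tool's z in rad, then the closure in counts, from 0 (fully open) to 255 (shut). A call has 1 to 20 rows; each row shifts and turns the commanded pose from where the row before left it, along the tool's axes as they then stand; what a row does not reach is not made up. A row lasts 1/12 s, in which the tool goes at most 41.7 mm and 7.16 degrees, less where a joint would pass 70% of its speed; a pose out of reach is approached as far as the arm can. A call is refused whole if a number of a shift passes 41.7 or a number of a turn 0.125, either way. A call with a gripper value outside its range is refused whole. The fingers move at their own pace and stop on an object; "squeeze" is the grip in N (left out, the last holds). Time passes only in rows, so rows that do not move let the fingers close. It gives the time, the measured TCP pose, the force, the opening and the grip force at its end, in the units of the state.
- telemetry.get_obs(): the state, without advancing time (a new reading comes with each control period).
- cams.read_camera(name): name is "scene" or "top" or "wrist"; returns the picture (400x640x3 uint8, blue, green, red); there is no depth.
- cams.calibration(name): a dict with "K" (3x3 intrinsics, pixels), "origin" and "rotation" of the camera in the world; the wrist camera has in their place "hand_eye" (4x4, takes a point from camera to tool coordinates, whose origin is the TCP and whose axes are the flange's). Camera axes: x right, y down, z forward; pixel columns grow to the right and rows downward; lengths in m; the calibration is good to about 2 mm. A picture is of the moment at which its call begins: read the wrist's pose just before it. calibration takes no time and is no camera call.
- env.sign_off(): hands the job in; it is judged then, once.
The state is a dict: "time_s": time; "qpos": joint angles; "joint_velocities": joint speeds; "effort": joint torques, N m; "tool_pos": TCP position; "tool_rot": TCP orientation; "force": force on the tool from outside, world axes, zero at the start; "wrist_torque": the same for the moment, N m; "grip_width": finger opening in m; "grasp_force": force on a finger pad.
Only numpy, scipy, OpenCV 4.12 (cv2) and the standard library are available. Lean on these libraries where they do the work, as an engineer would, in place of code of your own. Each camera call takes 0.05 s, during which the arm holds its last target. There are 200 camera calls.

### The job

The dish brush lies in the drying tray on the worktop with both ends tucked under the tray's hoods. Take it out through the opening between the hoods, tilting it so that one end comes up and out while the other is still down in the tray, and without shoving aside the kitchen timer, balm tin or food tin that stand near by. Finish while holding the brush, still, in the gripper over the sink, its middle above the bowl and all of it about a hand's breadth (10 cm) or more above the level of the worktop; do not put it down.

Things in the scene. Friction and masses are not known exactly. Their poses are not given: they have to be found in the camera images.
- brush_mid (a point): Middle of the loose white and blue washing-up brush (263 mm long, 60 to 120 g), 18 mm above its underside. +y runs along it to the head, z up from the bristle side. Good to grip here, across the handle (along x), which is 18 mm wide and spans 3 to 36 mm above the underside. It starts bristles down on the tray's floor, along the tray's y, 3 to 20 mm off the opening's middle towards the handle end.
- brush_head (a point): Tip of the brush at the head end, 131 mm along +y from the brush's middle, 18 mm above the underside; axes as the brush's. The head (the last 60 mm) is 36 mm wide and 36 mm deep.
- brush_end (a point): Tip of the brush at the handle end, 132 mm along -y from the brush's middle, 18 mm above the underside; axes as the brush's.
- tray_opening (a point): Middle of the opening in the top of the grey brush tray (fixed to the worktop), level with the top of its two wooden hoods, 73 mm above the worktop. +y runs along the tray the way the brush's head points, z up. Opening: y -100 to +100 mm, x -72 to +72 mm (full inner width; side walls 5 mm thick, 67 mm high). Inner floor 5 mm above the worktop.
- head_hood (a point): Middle of the edge, at the opening, of the hood over the brush's head: at y = +100 mm of the tray, on the hood's top. Axes as the tray's. This hood covers the inside from here to the end wall's inner face 45 mm farther along +y. Both hoods are 6 mm thick, undersides 67 mm above the worktop (62 mm of headroom inside).
- handle_hood (a point): The same for the hood over the brush's handle end: edge at y = -100 mm of the tray; the end wall's inner face is 80 mm farther along -y. The opening is shorter than the brush. Slid towards this end until 10 mm from the end wall, the brush has its head 7 mm clear of the other hood and can be tilted up head first, moving towards +y as it tilts.
- over_sink (a point): A fixed point at worktop level over the near half of the sink bowl; x ahead, y left, z up. The bowl reaches from x -80 to +200 mm and from y -190 to +170 mm of this point; its rim is level with the worktop. The tap's spout hangs over the bowl about 130 mm or more farther ahead.
- kitchen_timer: Bystander: red and white kitchen timer, 66 mm across, 56 mm high, loose; origin at the centre of its underside.
- balm_tin: Bystander: white round balm tin, 90 mm across, 32 mm high, loose; origin at the centre of its underside.
- tin_beans: Bystander: food tin with a blue and white label, 57 mm across, 72 mm high, loose; origin at the centre of its underside.

How it is judged (in metres and radians):
On the way:
1. the brush is tilted through the opening: one end out above the hoods, the other still down in the tray (horizontal distance between brush_mid and tray_opening below 0.16 m and ((height (world z) of brush_head above 0.085 m and height (world z) of brush_end below 0.06 m) or (height (world z) of brush_end above 0.085 m and height (world z) of brush_head below 0.06 m))), for 0.1 s.
At the end, for the whole second after the job is handed in: The gripper's fingers hold the brush (more than 1 N), the brush's middle is over the sink bowl, its middle and both ends are more than 70 mm above worktop level, and it is still (under 30 mm/s and 0.3 rad/s) (world x of brush_mid between 0.55 and 0.83 m and world y of brush_mid between -0.38 and -0.02 m and height (world z) of each of brush_mid, brush_head, brush_end above 0.07 m and contact force between the fingers and dish_brush above 1 N and linear speed of dish_brush below 0.03 m/s and angular speed of dish_brush below 0.3 rad/s); the arm keeps its last pose, push and grip.
It fails at once if a bystander (kitchen timer, balm tin or food tin) is moved more than 25 mm (distance of any of kitchen_timer, balm_tin, tin_beans from where it was at the start of the episode above 0.025 m).
It also fails if it takes over 42 s, if anything falls off the work surface, if the arm or the gripper's body presses on something with over 40 N, if the wrist force passes 120 N, or if a joint passes its speed limit or range.

## Working session

There is one attempt and no reset: what is moved stays moved. The work goes in short steps, Python scripts to look and compute and a tool call to move; the robot and the scene stay as the last step left them, time stands still between calls to the robot, and variables do not carry over. Pictures are saved under pics/ and viewed, at most 10 in all, crops included, and the job is handed in when it is done.

Besides the shell and the picture viewer there is one more tool, called after "Request:" as name(argument=value, ...) on one line, values as JSON. arm_command: Moves the arm, as the interface text tells. Its arguments: {"type":"object","properties":{"series":{"type":"string"},"squeeze":{"type":"number"}},"required":["series"]}

```bash
mkdir -p pics; ls; python3 - <<'E'
from cell import telemetry,cams,env
import cv2
o=telemetry.get_obs();print(o)
for n in("scene","top"):
    cv2.imwrite(f"pics/{n}0.png",cams.read_camera(n));print(n,cams.calibration(n))
print(cams.calibration("wrist"))
E
```

```text
pics
{'time_s': 0.0, 'qpos': array([75.29254832, 18.43917805, -4.01537005, 83.17531014,  1.29403664,
       78.53999785, -3.2626751 ]), 'joint_velocities': array([-0.03217983, -0.03717132,  0.01081264, -0.10516494, -0.01592744,
       -0.04694992, -0.07970379]), 'effort': array([ 1.49911205e-05, -4.91287529e+01, -4.03597103e-01, -3.12532425e+01,
       -6.38019713e-02,  4.37625451e-02,  1.61838766e-04]), 'tool_pos': array([ 0.17367949, -0.62579271,  0.22145656]), 'tool_rot': array([-1.79890703e+02,  4.85198946e-03,  1.55141944e+01]), 'force': array([ 0.19975222,  0.13174964, -0.08700491]), 'wrist_torque': array([-0.03680587,  0.00608615,  0.03169287]), 'grasp_force': 0.0, 'grip_width': 0.08683606891279656}
scene {'K': array([[513.1243865 ,   0.        , 321.56461688],
       [  0.        , 513.1243865 , 205.85389446],
       [  0.        ,   0.        ,   1.        ]]), 'origin': array([-0.17939497,  1.00793412,  0.91928895]), 'rotation': array([-124.42498881,   -1.24368291, -138.92871096])}
top {'K': array([[463.34922339,   0.        , 319.16655417],
       [  0.        , 463.34922339, 207.63614229],
       [  0.        ,   0.        ,   1.        ]]), 'origin': array([0.39517635, 0.07704466, 1.29193311]), 'rotation': array([-1.70263212e+02,  1.63360483e-01, -9.00467680e+01])}
{'K': array([[302.40476574,   0.        , 319.2897778 ],
       [  0.        , 302.40476574, 193.24286143],
       [  0.        ,   0.        ,   1.        ]]), 'hand_eye': array([[-4.54907360e-04, -9.59847101e-01, -2.80523324e-01,
         7.78814258e-02],
       [ 9.99999896e-01, -4.24887874e-04, -1.67828891e-04,
         7.59398317e-07],
       [ 4.18991161e-05, -2.80523371e-01,  9.59847194e-01,
        -1.62398459e-01],
       [ 0.00000000e+00,  0.00000000e+00,  0.00000000e+00,
         1.00000000e+00]])}
```

View pics/top0.png

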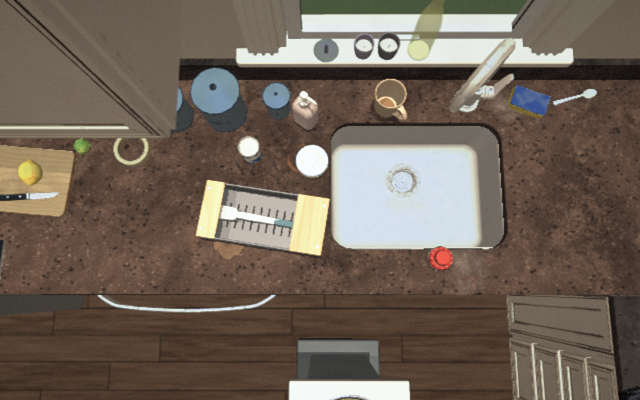

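View pics/scene0.png

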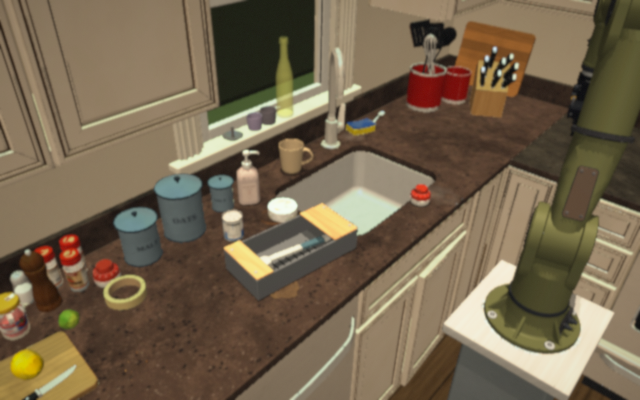

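```bash
cat > h.py <<'E'
import numpy as np
from scipy.spatial.transform import Rotation as R
from cell import telemetry,cams,env
def ray(n,u,v,T=None):
    c=cams.calibration(n);d=np.linalg.inv(c["K"])@[u,v,1]
    if n=="wrist":
        o=T or telemetry.get_obs();r=R.from_euler("xyz",o["tool_rot"],degrees=True).as_matrix();h=c["hand_eye"]
        return o["tool_pos"]+r@h[:3,3], r@h[:3,:3]@d
    return c["origin"],R.from_euler("xyz",c["rotation"],degrees=True).as_matrix()@d
def at(n,u,v,z,T=None):
    o,d=ray(n,u,v,T);return o+d*(z-o[2])/d[2]
E
python3 - <<'E'
import cv2
from h import *
print(at("top",400,180,0),at("top",441,259,.05))
im=cv2.imread("pics/top0.png")[130:280,190:350]
cv2.imwrite("pics/top0c.png",cv2.resize(im,None,fx=4.0,fy=4.0,interpolation=cv2.INTER_CUBIC))
E
```

```text
[ 0.69667178 -0.15044461  0.        ] [ 0.46888671 -0.24437767  0.05      ]
```

View pics/top0c.png

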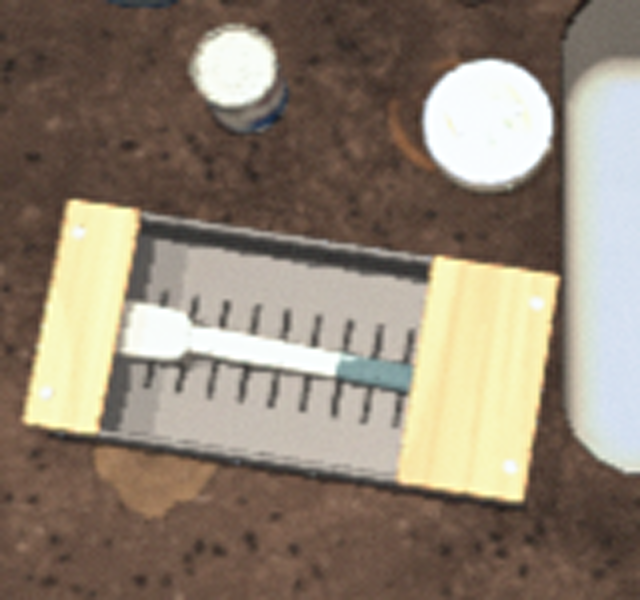

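```bash
python3 - <<'E'
from h import *
p=lambda u,v,z:at("top",190+u/4,130+v/4,z)
a,b,c,d=[p(*q,.073)for q in((138,210),(100,432),(433,257),(400,485))]
print(a,b,c,d,np.linalg.norm(a-b),np.linalg.norm(a-c))
o=(a+b+c+d)/4;ydir=(a+b-c-d);ydir/=np.linalg.norm(ydir);xdir=np.array([ydir[1],-ydir[0],0])
print("open",o,"yaw of tray (x axis)",np.degrees(np.arctan2(xdir[1],xdir[0])))
def loc(q):return [float((q-o)@xdir)*1e3,float((q-o)@ydir)*1e3]
for u,v in((190,334),(340,363),(410,376),(125,330)):
    q=p(u,v,.035);print(q,loc(q))
for n,u,v,z in(("balm",488,122,.032),("bean",235,65,.072)):
    q=p(u,v,z);print(n,q,loc(q))
E
```

```text
[0.6734284  0.33550077 0.073     ] [0.52333234 0.35553914 0.073     ] [0.64085222 0.13643492 0.073     ] [0.48818448 0.157071   0.073     ] 0.15142774602112968 0.20171370847652395
open [0.58144936 0.24613646 0.073     ] yaw of tray (x axis) -9.668112307324453
[0.59480704 0.3048702  0.035     ] [3.304171827946286, 60.142850490910305]
[0.57456555 0.20149094 0.035     ] [0.7117636213837533, -45.16749272038556]
[0.56552765 0.15345589 0.035     ] [-0.1307334478823259, -94.03813655369389]
[0.59764707 0.3496467  0.035     ] [-1.4159305596328047, 104.76034568014056]
balm [0.74570011 0.10047522 0.032     ] [186.38037022845512, -116.00802892914483]
bean [0.77509214 0.27278335 0.072     ] [186.41739268841638, 58.788940186932564]
```

Request:
arm_command(series="0 0 0 -0.113 0;0 0 0 -0.113 0;0 0 0 -0.113 0;0 0 0 -0.113 0;0 0 0 -0.113 0;0 0 0 -0.113 0;0 0 0 -0.113 0;0 0 0 -0.113 0;0 0 0 -0.113 0;0 0 0 -0.113 0", squeeze=15)

```text
time_s: 0.93
tool_pos: [0.1737, -0.626, 0.2219]
tool_rot: [-180.0, -0.1, 80.6]
force: [0.5, -0.5, -0.0]
grip_width: 0.0869
grasp_force: 0.0
```

Request:
arm_command(series="15 10 0 0 0;33 21.4 0 0 0;33 21.4 0 0 0;33 21.4 0 0 0;33 21.4 0 0 0;33 21.4 0 0 0;33 21.4 0 0 0;33 21.4 0 0 0;33 21.4 0 0 0;33 21.4 0 0 0;33 21.4 0 0 0;33 21.4 0 0 0;33 21.4 0 0 0;18 11 0 0 0")

```text
time_s: 2.1
tool_pos: [0.5232, -0.2441, 0.2225]
tool_rot: [179.9, -0.2, 80.5]
force: [0.7, 0.9, -0.4]
grip_width: 0.0871
grasp_force: 0.0
```

Request:
arm_command(series="20 -1.5 0 0 0;38.4 -1.5 0 0 0;38.4 -1.5 0 0 0;38.4 -1.5 0 0 0;38.4 -1.5 0 0 0;38.4 -1.5 0 0 0;38.4 -1.5 0 0 0;38.4 -1.5 0 0 0;38.4 -1.5 0 0 0;38.4 -1.5 0 0 0;38.4 -1.5 0 0 0;38.4 -1.5 0 0 0;38.4 -1.5 0 0 0;38.4 -1.5 0 0 0;18.4 -1.5 0 0 0;0 0 0 0 0;0 0 0 0 0")

```text
time_s: 3.52
tool_pos: [0.5874, 0.2853, 0.2219]
tool_rot: [-179.9, 0.0, 80.4]
force: [1.2, -1.1, -0.1]
grip_width: 0.087
grasp_force: 0.0
```

```bash
python3 - <<'E'
from h import *
import cv2,pickle
o=telemetry.get_obs();im=cams.read_camera("wrist");cv2.imwrite("pics/w1.png",im);pickle.dump(o,open("o1.pkl","wb"))
print(o["time_s"],o["tool_pos"],o["tool_rot"],o["qpos"])
E
```

```text
3.5167 [0.58744076 0.28529862 0.22186808] [-1.79911495e+02  1.68581331e-02  8.04216171e+01] [  6.20870643  25.325277   -46.88999302  81.34307422  18.36313422
  81.27177436 -50.2739527 ]
```

View pics/w1.png

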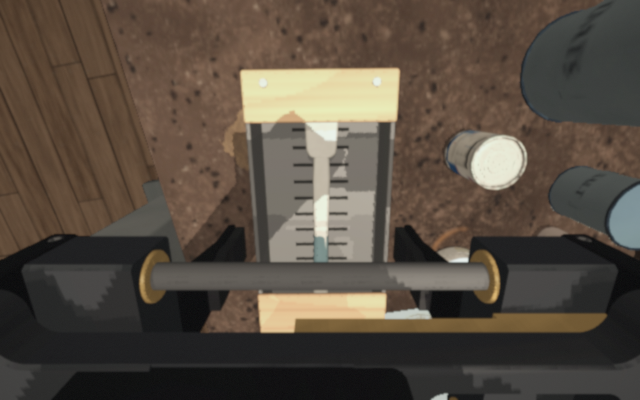

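```bash
python3 - <<'E'
from h import *
import pickle
T=pickle.load(open("o1.pkl","rb"))
a=np.radians(-9.65);x=np.array([np.cos(a),np.sin(a),0]);y=np.array([-np.sin(a),np.cos(a),0]);o=np.array([.5814,.2461,0])
for n,u,v,z in(("hoodL",247,122,.073),("hoodR",399,122,.073),("hhL",259,293,.073),("hhR",386,292,.073),("neck",321,156,.038),("h",321,200,.04),("h2",320,245,.04),("tcp",0,0,0)):
    q=at("wrist",u,v,z,T) if n!="tcp" else T["tool_pos"]; print(n,q,((q-o)@x*1e3).round(1),((q-o)@y*1e3).round(1))
E
```

```text
hoodL [0.52660076 0.35728316 0.073     ] -72.7 100.4
hoodR [0.67695435 0.33184825 0.073     ] 79.8 100.6
hhL [0.49451016 0.16196665 0.073     ] -71.6 -97.5
hhR [0.64333167 0.13826978 0.073     ] 79.1 -95.9
neck [0.59335312 0.3053796  0.038     ] 1.8 60.4
h [0.58466539 0.25359291 0.04      ] 2.0 7.9
h2 [0.57369171 0.19566709 0.04      ] 0.9 -51.0
tcp [0.58744076 0.28529862 0.22186808] -0.6 39.7
```

Request:
arm_command(series="-1 1 15 0 0;-1 1 35 0 0;0 0 35 0 0;0 0 35 0 0;0 0 35 0 0;0 0 27 0 0;0 0 18 0 0;0 0 9 0 0;0 0 0 0 0;0 0 0 0 255;0 0 0 0 255;0 0 0 0 255;0 0 0 0 255;0 0 0 0 255;0 0 0 0 255;0 0 0 0 255;0 0 0 0 255;0 0 0 0 255;0 0 0 0 255", squeeze=15)

```text
time_s: 5.15
tool_pos: [0.5906, 0.2808, 0.0134]
tool_rot: [-180.0, 0.0, 80.3]
force: [0.4, -0.6, 0.6]
grip_width: 0.0283
grasp_force: 0.0
```

Request:
arm_command(series="0 0 0 0 255;0 0 0 0 255;0 0 0 0 255;0 0 0 0 255;0 0 0 0 255;0 0 0 0 255")

```text
time_s: 5.65
tool_pos: [0.5906, 0.2808, 0.0134]
tool_rot: [180.0, 0.0, 80.3]
force: [-0.1, 0.0, -0.4]
grip_width: 0.0176
grasp_force: 15.0
```

Request:
arm_command(series="-3 0 0 0 255;-5 0 0 0 255;-5 0 0 0 255;-5 0 0 0 255;-5 0 0 0 255;-3 0 0 0 255;-1.5 0 0 0 255;0 0 0 0 255;0 0 0 0 255")

```text
time_s: 6.4
tool_pos: [0.586, 0.2537, 0.0136]
tool_rot: [180.0, -0.0, 80.3]
force: [1.0, 0.5, -0.9]
grip_width: 0.0179
grasp_force: 15.0
```

```bash
python3 - <<'E'
from h import *
import cv2
im=cams.read_camera("top")[130:280,190:350]
im2=cams.read_camera("wrist")[60:280,200:440]
a=cv2.resize(im,(427,400),interpolation=cv2.INTER_CUBIC);b=cv2.resize(im2,(370,340),interpolation=cv2.INTER_CUBIC);b=cv2.copyMakeBorder(b,0,60,0,0,0)
cv2.imwrite("pics/m2.png",cv2.hconcat([a,b]))
E
```

```text
(no output)
```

View pics/m2.png

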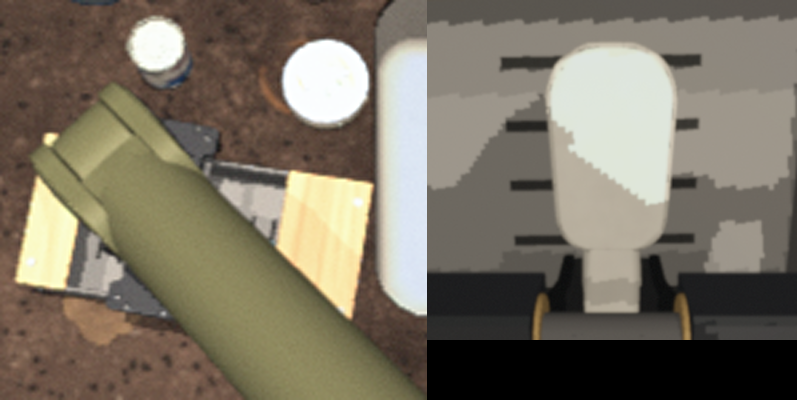

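The head tip is fully visible (wrist crop, about (612,45)), clear of the hood. Next I lift with a light grip so the brush pivots.

Request:
arm_command(series="0 0 0 0 255;0 0 0 0 255;0 0 -3 0 255;0 0 -5 0 255;0 0 -6 0 255;0 0 -6 0 255;0 0 -6 0 255;0 0 -6 0 255;0 0 -6 0 255;0 0 -4 0 255;0 0 -2 0 255;0 0 0 0 255", squeeze=4)

```text
time_s: 7.5
tool_pos: [0.5862, 0.2538, 0.0581]
tool_rot: [180.0, -0.0, 80.3]
force: [0.7, -0.6, -1.3]
grip_width: 0.018
grasp_force: 4.0
```

```bash
python3 - <<'E'
from h import *
import cv2
im=cams.read_camera("scene")[180:320,200:380]
im2=cams.read_camera("wrist")[60:280,200:440]
a=cv2.resize(im,(430,334),interpolation=cv2.INTER_CUBIC);b=cv2.resize(im2,(364,334),interpolation=cv2.INTER_CUBIC)
cv2.imwrite("pics/m3.png",cv2.hconcat([a,b]))
E
```

```text
(no output)
```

View pics/m3.png

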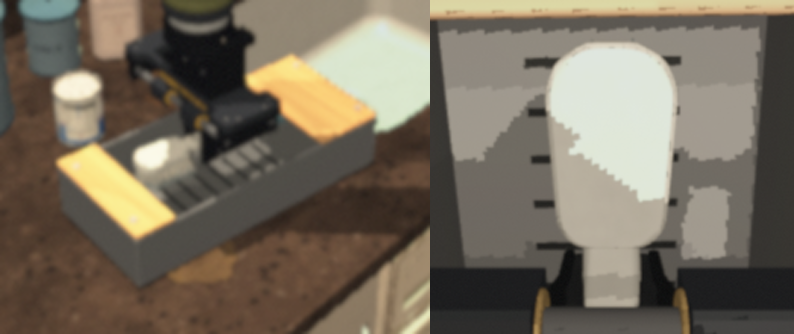

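Request:
arm_command(series="0 0 -3 0 255;0 0 -5 0 255;0 0 -6 0 255;0 0 -6 0 255;0 0 -6 0 255;0 0 -5 0 255;0 0 -3 0 255;0 0 0 0 255;0 0 0 0 255")

```text
time_s: 8.35
tool_pos: [0.5861, 0.2537, 0.0918]
tool_rot: [180.0, -0.0, 80.3]
force: [1.1, -0.8, -0.5]
grip_width: 0.0177
grasp_force: 4.0
```

```bash
python3 - <<'E'
from h import *
import cv2
im=cams.read_camera("scene")[180:320,200:380]
im2=cams.read_camera("wrist")[0:280,200:440]
a=cv2.resize(im,(430,334),interpolation=cv2.INTER_CUBIC);b=cv2.resize(im2,(286,334),interpolation=cv2.INTER_CUBIC)
cv2.imwrite("pics/m4.png",cv2.hconcat([a,b]))
E
```

```text
(no output)
```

View pics/m4.png

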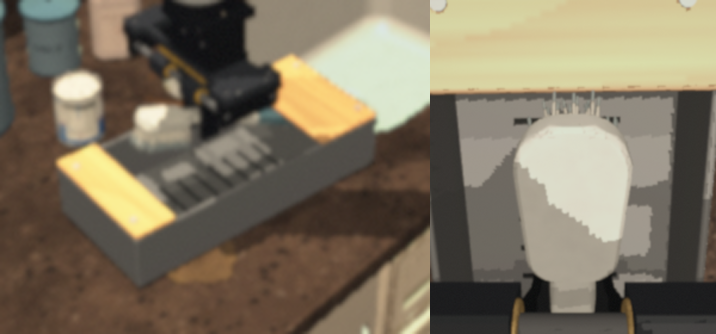

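Request:
arm_command(series="6 0 0 0 255;10 0 0 0 255;12 0 0 0 255;14 0 0 0 255;14 0 0 0 255;14 0 0 0 255;12 0 0 0 255;8 0 0 0 255;4 0 0 0 255;0 0 0 0 255;0 0 0 0 255", squeeze=10)

```text
time_s: 9.37
tool_pos: [0.6018, 0.3462, 0.0913]
tool_rot: [-180.0, 0.0, 80.3]
force: [-0.4, -0.3, -0.9]
grip_width: 0.018
grasp_force: 10.0
```

```bash
python3 - <<'E'
from h import *
import cv2
im=cams.read_camera("scene")[140:320,180:420]
im2=cams.read_camera("top")[130:280,190:350]
a=cv2.resize(im,(440,330),interpolation=cv2.INTER_CUBIC);b=cv2.resize(im2,(352,330),interpolation=cv2.INTER_CUBIC)
cv2.imwrite("pics/m5.png",cv2.hconcat([a,b]))
E
```

```text
(no output)
```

View pics/m5.png

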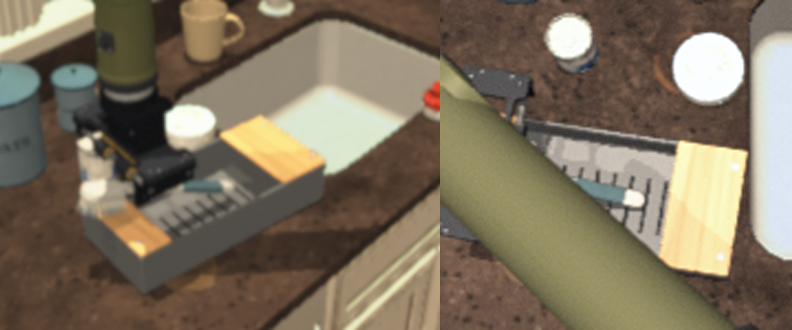

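```bash
python3 - <<'E'
from h import *
def tri(p,q):
    a,d=ray("top",*p);b,e=ray("scene",*q)
    s=np.linalg.lstsq(np.c_[d,-e],b-a,rcond=None)[0];print(a+d*s[0],b+e*s[1])
tri((279.1,220.5),(306.5,241.5))
q=np.array([.6018,.3462,.110]);print(q)
E
```

```text
[0.57461057 0.18986645 0.03941789] [0.56750297 0.18497778 0.0379593 ]
[0.6018 0.3462 0.11  ]
```

Request:
arm_command(series="0 0 0 0 255;0 0 -6 0 255;0 0 -12 0 255;0 0 -18 0 255;0 0 -20 0 255;0 0 -20 0 255;0 0 -20 0 255;0 0 -20 0 255;0 0 -20 0 255;0 0 -14 0 255;0 0 -8 0 255;0 0 -3 0 255", squeeze=20)

```text
time_s: 10.47
tool_pos: [0.6023, 0.3469, 0.2547]
tool_rot: [179.9, -0.1, 80.3]
force: [0.3, -0.0, -1.3]
grip_width: 0.0175
grasp_force: 20.0
```

Request:
arm_command(series="-6 1.5 0 0 255;-14 3.5 0 0 255;-22 5.5 0 0 255;-28 7 0 0 255;-30 7.5 0 0 255;-30 7.5 0 0 255;-30 7.5 0 0 255;-30 7.5 0 0 255;-30 7.5 0 0 255;-30 7.5 0 0 255;-30 7.5 0 0 255;-30 7.5 0 0 255;-30 7.5 0 0 255;-30 7.5 0 0 255;-30 7.5 0 0 255;-28 7 0 0 255;-22 5.5 0 0 255;-16 4 0 0 255;-8 2 0 0 255;-3 0.5 0 0 255")

```text
time_s: 12.13
tool_pos: [0.6379, -0.1456, 0.2514]
tool_rot: [-179.9, -0.0, 80.1]
force: [0.7, 0.1, -1.8]
grip_width: 0.0179
grasp_force: 20.0
```

Request:
arm_command(series="0 0 0 0 255;0 0 0 0 255;0 0 0 0 255;0 0 0 0 255;0 0 0 0 255;0 0 0 0 255")

```text
time_s: 12.63
tool_pos: [0.6385, -0.1431, 0.2527]
tool_rot: [180.0, 0.0, 80.3]
force: [0.0, 0.2, -1.4]
grip_width: 0.0175
grasp_force: 20.0
```

```bash
python3 - <<'E'
from h import *
import cv2
im=cams.read_camera("scene")[60:300,180:480]
im2=cams.read_camera("top")[100:300,230:530]
a=cv2.resize(im,(400,320),interpolation=cv2.INTER_CUBIC);b=cv2.resize(im2,(400,267),interpolation=cv2.INTER_CUBIC);b=cv2.copyMakeBorder(b,0,53,0,0,0)
cv2.imwrite("pics/m6.png",cv2.hconcat([a,b]))
E
```

```text
(no output)
```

View pics/m6.png

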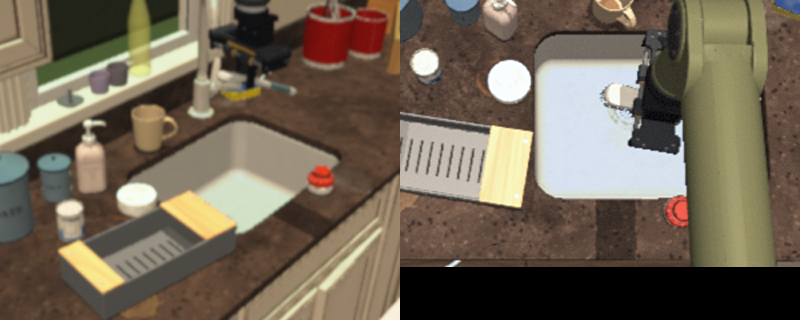

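The brush is held over the sink: head at (222,82) and blue handle at (280,85) in the scene view. The bystanders stand where they were.

```bash
python3 -c "
from cell import env;print(env.sign_off())"
```

```text
the job is handed in; nothing more can be done
None
```

The brush came out head first, tilted through the opening, and I handed the job in at about 12.7 s with it held still over the sink, its middle near (0.63, -0.19) and its lowest end about 0.20 m above the worktop by estimate; in the last pictures the bystanders looked unmoved, and the hand-in returned no verdict.

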